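Take the hold-down frame off the soldering jig

ROBOT

A 6-joint arm with a two-finger parallel gripper is mounted at the origin on a cart in front of the work surface, level with it; the furniture and walls round the work are solid. World frame = base frame: x ahead of the robot, y to its left, z up, the work surface at z = 0. Lengths are in m, angles in rad, forces in N, time in s.
With the tool pointing down it reaches from about 0.275 to 0.725 m from the base axis. Payload 5.6 kg.
Tool frame: the origin (TCP) lies on the centre line of the jaws, within the pads' length; the fingertips stand env.tips_ahead ahead of it and the grasp point (between the pads) lies 8 mm behind it (env.tips_ahead is the distance from the TCP to the fingertips, in m); z points along the fingers, y is the line along which they close (so a half turn about z gives the same grasp; the last joint's range is limited). The gripper opens to 85 mm and grips with 20 to 120 N. Pads are 22 mm wide; open, the fingers measure 114 mm over their backs; the gripper's body (76 mm by 85 mm) begins 54 mm behind the grasp point. The pads swing forward as they close: fully open they stand 13 mm farther back than shut.
Start: joints at [-1.011, 0.255, 0.108, 0, -1.424, -0.285], TCP at [0.149, -0.529, 0.242] pointing down, gripper open.
Joint ranges: [-2.95, 2.95], [-1.21, 1.97], [-1.09, 1.5], [-2.87, 1.71], [-2.94, -0.07], [-3.05, 3.05]. Speed limits (rad/s): [2.57, 2.57, 3.14, 3.14, 3.14, 3.14].

INTERFACE

Orientations are given as a unit quaternion [w, x, y, z].
In Python, from bench import env gives the robot as it stands.
- The arm moves only by the tool inch_along, called after "Call:" by a JSON object that holds its "api" and its "payload", one argument or row to a line. Schema: {"type":"object","properties":{"moves":{"type":"object","properties":{"x":{"type":"array","items":{"type":"number"},"minItems":1,"maxItems":10},"y":{"type":"array","items":{"type":"number"},"minItems":1,"maxItems":10},"z":{"type":"array","items":{"type":"number"},"minItems":1,"maxItems":10},"drx":{"type":"array","items":{"type":"number"},"minItems":1,"maxItems":10},"dry":{"type":"array","items":{"type":"number"},"minItems":1,"maxItems":10},"drz":{"type":"array","items":{"type":"number"},"minItems":1,"maxItems":10}},"additionalProperties":false,"required":["x","y","z","drx","dry","drz"]},"aperture":{"type":"number"},"grip_n":{"type":"number"},"only":{"type":"string"},"quiet":{"type":"boolean"},"lines":{"type":"string"}},"required":["moves"],"additionalProperties":false}. moves is an object with one list for each field, all of the same length, 1 to 10, a row being the entries at one place: x, y, z (the shift in units of 50 mm), drx, dry, drz (a rotation vector in rad); each row is the pose to reach, as a shift and turn from the pose commanded when the call began, along the tool's axes at that moment; what a row does not reach only later rows make up. A row lasts 1/8 s, in which the tool goes at most 0.0625 m and 0.188 rad, less where a joint would pass 70% of its speed; a pose out of reach is approached as far as the arm can. aperture is the opening from 0.0 (shut) to 1.0 (fully open), set as the call begins (left out keeps the last). The fingers move at their own pace and stop on an object; grip_n is the grip in N (left out, the last holds). Time passes only in rows, so rows that do not move let the fingers close. The tool returns the time, the measured TCP pose, the force, the opening and the grip force at its end. only (a regular expression) keeps the lines of the reply that match it, lines (a string "A,B") keeps lines A to B, and quiet returns only ok. Input that does not fit is refused with a message, and nothing moves.
- env.observe(): the state, without advancing time (a new reading comes with each control period).
- env.read_camera(name): name is "scene" or "top" or "wrist"; returns (picture, depth): 384x512x3 uint8, red, green, blue; 384x512 float32, m along the optical axis (not along the pixel's ray), 0 where there is no reading.
- env.get_calibration(name): a dict with "camera_matrix" (3x3 intrinsics, pixels), "world_from_camera" (4x4, takes a point from camera to world coordinates). Camera axes: x right, y down, z forward; pixel columns grow to the right and rows downward; lengths in m; the calibration is good to about 2 mm. A picture is of the moment at which its call begins: read the wrist's pose just before it. get_calibration takes no time and is no camera call; for the wrist camera it gives the pose at the moment of the call.
- env.job_done(): hands the job in; it is judged then, once.
The state is a dict: "t": time; "joint_positions": joint angles; "dq": joint speeds; "joint_efforts": joint torques, N m; "ee_pos": TCP position; "tcp_rot": TCP orientation; "contact_force": force on the tool from outside, world axes, zero at the start; "wrist_torque": the same for the moment, N m; "opening": opening from 0.0 (shut) to 1.0 (fully open); "grasp_force": force on a finger pad.
Only numpy, scipy, OpenCV 4.12 (cv2) and the standard library are available. Lean on these libraries where they do the work, as an engineer would, in place of code of your own. Each camera call takes 0.05 s, during which the arm holds its last target. There are 200 camera calls.

TASK

The board in the soldering jig is finished. Lift the aluminium hold-down frame straight up off its two dowels by the red grip, keeping it level until it is clear above them, then set it down flat on the sloped plywood rest, long side along the lip and close above it, centred, and let go only when it lies on the rest. Leave the green board lying in the jig and the other things on the bench where they are.

Things in the scene. Friction and masses are not known exactly. Their poses are not given: they have to be found in the camera images.
- frame: Loose aluminium frame, 0.35 kg: plate 90 (x) x 180 (y) x 10 mm with two windows, and 13 mm holes at x 0, y +-75. Origin: centre of its underside, z up. On top, centred, a red flat-sided grip 16 mm thick (x), 80 long (y), 22 to 58 mm above the underside, on two 12 mm thick feet at y +-30. Half a turn about z looks the same. It starts on the jig.
- jig: Jig, fixed: dark steel base 120 (x) x 200 (y) x 12 mm, origin under its centre, z up. Two aluminium rails at y +-75 with tops 42 mm above the origin carry the frame (same axes, origin 42 mm above). At x 0, y +-75 a vertical 12 mm dowel stands 30 mm above each rail top: the frame's underside must rise more than that. Its x points left. Jig and rest may swap sides.
- board: Loose green circuit board, 75 x 100 mm, up to 21 mm tall with its components, lying on the jig's base between the rails, under the frame. Origin at the centre of its underside.
- bed: Plywood face of the fixed rest, sloped 30 degrees, low side to the right (-y). Origin on the face, 45 mm above the bench, where the middle of the frame's underside belongs. z: outward normal (up and right), x up the slope, y level. Face: x -60 to 65, y +-115 mm. Dark lip on the low edge, x -60 to -52, 14 mm proud: 7 mm from a centred frame. Friction or the lip keeps the frame there.
- pliers: Bystander: blue-handled flat pliers, 133 mm long, lying loose near the right side.
- tape: Bystander: black roll of tape, 66 mm across, 18 mm high, lying loose near the right side.
- sucker: Bystander: dark grey solder sucker, 157 mm long, lying loose near the left side.
- marker: Bystander: white and blue marker pen, 126 mm long, lying loose near the left side.

How it is judged:
On the way, in this order (a step that is already met when the one before it is completed fails the run):
1. the frame is held level straight above the dowels, clear of their tips (underside over 32 mm above the rails, within 40 mm of centre, within 7.5 degrees of level) (z of frame in the frame of jig above 0.074 m and horizontal distance between frame and jig below 0.04 m and angle between frame's own z axis and vertical below 0.13 rad and contact force between the fingers and frame above 0.5 N), for 0.1 s.
2. the frame lies flat on the rest's face while the fingers still hold it (x of frame in the frame of bed between -0.025 and 0.025 m and y of frame in the frame of bed between -0.03 and 0.03 m and z of frame in the frame of bed between -0.004 and 0.006 m and angle between the z axis of frame and the z axis of bed, either way round below 0.1 rad and angle between the y axis of frame and the y axis of bed, either way round below 0.2 rad and contact force between frame and bed above 0.2 N and contact force between the fingers and frame above 0.5 N), for 0.1 s.
At the end, for the whole second after the job is handed in: The frame lies released and still on the sloped face: within 6 mm of it and 6 degrees of parallel, its middle within 25 mm along the slope and 30 mm sideways of the face's origin, long side within 11 degrees of the lip; the board within 15 mm of its start (x of frame in the frame of bed between -0.025 and 0.025 m and y of frame in the frame of bed between -0.03 and 0.03 m and z of frame in the frame of bed between -0.004 and 0.006 m and angle between the z axis of frame and the z axis of bed, either way round below 0.1 rad and angle between the y axis of frame and the y axis of bed, either way round below 0.2 rad and linear speed of frame below 0.02 m/s and angular speed of frame below 0.1 rad/s and distance of board from where it was at the start of the episode below 0.015 m); the robot touches nothing.
It fails at once if the frame cocked more than 7.5 degrees from level while still on the dowels (z of frame in the frame of jig below 0.072 m and horizontal distance between frame and jig below 0.05 m and angle between frame's own z axis and vertical above 0.13 rad).
It fails at once if the board shifted more than 15 mm (distance of board from where it was at the start of the episode above 0.015 m).
It fails at once if a bystander (pliers, tape, solder sucker, marker) moved more than 30 mm (distance of any of pliers, tape, sucker, marker from where it was at the start of the episode above 0.03 m).
It also fails if it takes over 42 s, if anything falls off the work surface, if the arm or the gripper's body presses on something with over 40 N, if the wrist force passes 120 N, or if a joint passes its speed limit or range.

## Working session

There is one attempt and no reset: what is moved stays moved. The work goes in short steps, Python scripts to look and compute and a tool call to move; the robot and the scene stay as the last step left them, time stands still between calls to the robot, and variables do not carry over. Pictures are saved under pics/ and viewed, at most 10 in all, crops included, and the job is handed in when it is done.

```bash
ls; mkdir -p pics; python3 - <<'E'
from bench import env
import cv2,numpy as np
print(env.observe(), env.tips_ahead)
for n in("scene","top"):
    p,d=env.read_camera(n); np.savez(f"pics/{n}0.npz",p=p,d=d); cv2.imwrite(f"pics/{n}0.png",p[:,:,::-1])
    c=env.get_calibration(n); print(n,c)
a=[cv2.imread(f"pics/{n}0.png") for n in("scene","top")]
E
```

```text
bench.py
pics
{'t': 0.0, 'joint_positions': array([-1.01140426e+00,  2.55770581e-01,  1.07021794e-01, -4.82780966e-04,
       -1.42387550e+00, -2.84597295e-01]), 'dq': array([-4.63084552e-04, -6.41641551e-04,  1.70652717e-03, -4.38303293e-04,
       -7.98114827e-05,  4.91383236e-04]), 'joint_efforts': array([ 3.25610574e-05, -3.86631954e+01,  2.37940103e+01,  5.36505595e+00,
       -6.17081081e-03, -3.75522222e-05]), 'ee_pos': array([ 0.14918048, -0.52890466,  0.24138892]), 'tcp_rot': array([-1.56536813e-04, -1.36930214e-01,  9.90580246e-01,  9.31590903e-04]), 'contact_force': array([0.30547677, 0.0808291 , 0.22724562]), 'wrist_torque': array([-0.03444449, -0.03084763,  0.04095032]), 'grasp_force': 0.0, 'opening': 0.9978794702684345} 0.011
scene {'camera_matrix': array([[352.47073982,   0.        , 255.86930579],
       [  0.        , 352.47073982, 191.92058841],
       [  0.        ,   0.        ,   1.        ]]), 'world_from_camera': array([[-0.7451095 , -0.47000477,  0.47318849,  0.00166127],
       [-0.66686469,  0.5142166 , -0.53932622,  0.54495415],
       [ 0.01016451, -0.71740979, -0.69657726,  0.76719235],
       [ 0.        ,  0.        ,  0.        ,  1.        ]])}
top {'camera_matrix': array([[472.02025933,   0.        , 252.2905599 ],
       [  0.        , 472.02025933, 186.00381912],
       [  0.        ,   0.        ,   1.        ]]), 'world_from_camera': array([[-0.00619912, -0.98975031,  0.14267409,  0.29861711],
       [-0.99996728,  0.00687727,  0.00426052, -0.01642444],
       [-0.00519806, -0.14264301, -0.98976055,  1.37303042],
       [ 0.        ,  0.        ,  0.        ,  1.        ]])}
```

View pics/scene0.png

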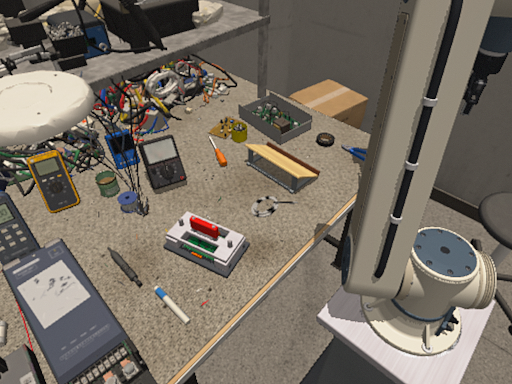

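View pics/top0.png

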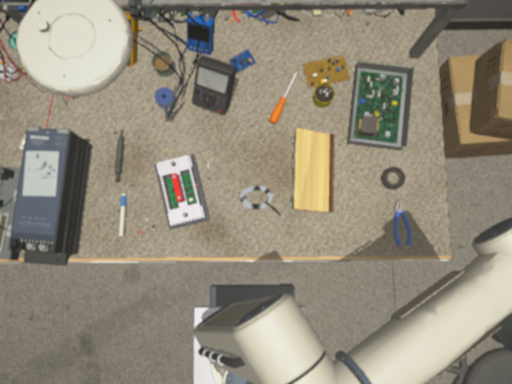

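The scene view shows the frame with its red grip at about (205,228), and the plywood rest at (282,165). In the top view the frame is at (181,190) with its grip at (181,188), and the rest is at (313,170) with its low side towards the right. The marker and sucker lie left of the frame, and the tape and pliers lie right of the rest. Next I'll take rough measurements from both views.

```bash
cat > h.py <<'E'
import numpy as np, cv2
from scipy.spatial.transform import Rotation as R
def rays(c,px):
    K=c["camera_matrix"];T=c["world_from_camera"]
    px=np.atleast_2d(px).astype(float)
    d=np.c_[(px[:,0]-K[0,2])/K[0,0],(px[:,1]-K[1,2])/K[1,1],np.ones(len(px))]@T[:3,:3].T
    return T[:3,3],d
def onplane(c,px,z):
    o,d=rays(c,px); return o+d*((z-o[2])/d[:,2])[:,None]
def cloud(c,dep,mask):
    v,u=np.nonzero(mask&(dep>0)); o,d=rays(c,np.c_[u,v]); return o+d*dep[v,u][:,None]
def tri(c1,p1,c2,p2):
    o1,d1=rays(c1,p1);o2,d2=rays(c2,p2);d1=d1[0];d2=d2[0]
    s=np.linalg.lstsq(np.c_[d1,-d2],o2-o1,rcond=None)[0]
    a=o1+s[0]*d1;b=o2+s[1]*d2; return (a+b)/2,np.linalg.norm(a-b)
def biggest(m,roi=None):
    m=m.astype(np.uint8)
    if roi: k=np.zeros_like(m);k[roi[1]:roi[3],roi[0]:roi[2]]=1;m=m*k
    n,l,s,_=cv2.connectedComponentsWithStats(m); return l==1+np.argmax(s[1:,4])
def red(p):
    h=cv2.cvtColor(p,cv2.COLOR_RGB2HSV);return ((h[...,0]<8)|(h[...,0]>172))&(h[...,1]>150)&(h[...,2]>70)
def ply(p):
    h=cv2.cvtColor(p,cv2.COLOR_RGB2HSV);return (h[...,0]>12)&(h[...,0]<28)&(h[...,1]>85)&(h[...,2]>140)
def rect(m):
    return cv2.minAreaRect(np.argwhere(m)[:,::-1].astype(np.float32))
E
python3 - <<'E'
from h import *; from bench import env
np.set_printoptions(precision=4,suppress=True)
roi={"scene":((150,200,260,270),(235,130,330,195)),"top":((150,150,210,230),(280,115,345,225))}
for n in("top","scene"):
    z=np.load(f"pics/{n}0.npz");p,d=z["p"],z["d"];c=env.get_calibration(n)
    m=biggest(red(p),roi[n][0]); q=cloud(c,d,m);print(n,"red",m.sum(),"mean",q.mean(0),"z",np.percentile(q[:,2],[5,50,95]))
    t=q[q[:,2]>np.percentile(q[:,2],95)-.006]; r=cv2.minAreaRect(t[:,:2].astype(np.float32)); print(" rect top",r, cv2.boxPoints(r).tolist())
    m=biggest(ply(p),roi[n][1]);q=cloud(c,d,m); o=q.mean(0)
    for _ in range(3):
        o=q.mean(0);nn=np.linalg.svd(q-o,full_matrices=0)[2][2];nn*=np.sign(nn[2]); q=q[np.abs((q-o)@nn)<.006]
    print(n,"ply",m.sum(),len(q),"n",nn,"tilt",np.degrees(np.arccos(nn[2])))
    # face outline: project into plane
    ax=np.array([0,0,1])-nn*nn[2];ax/=np.linalg.norm(ax);ay=np.cross(nn,ax)
    uv=np.c_[(q-o)@ax,(q-o)@ay].astype(np.float32);r=cv2.minAreaRect(uv)
    ctr=o+ax*r[0][0]+ay*r[0][1];print("  rect",r,"centre",ctr,"ax",ax,"ay",ay, "corners px",cv2.boxPoints(rect(m)).tolist())
E
```

```text
top red 130 mean [0.4795 0.195  0.0986] z [0.0949 0.0995 0.1042]
 rect top ((0.47813379764556885, 0.19476553797721863), (0.06977403163909912, 0.015209081582725048), 14.631440162658691) [[0.4424572288990021, 0.19331099092960358], [0.4462990462779999, 0.1785951405763626], [0.513810396194458, 0.19622008502483368], [0.5099685192108154, 0.21093593537807465]]
top ply 2842 2718 n [-0.0227 -0.4964  0.8678] tilt 29.797032820593685
  rect ((-0.001724332571029663, -0.002421841025352478), (0.23051385581493378, 0.12566573917865753), 89.93006896972656) centre [ 0.5337 -0.1819  0.049 ] ax [0.0396 0.8669 0.4969] ay [-0.999   0.0457 -0.    ] corners px [[292.7383117675781, 210.2884063720703], [295.0610046386719, 127.83267974853516], [330.8635559082031, 128.84120178222656], [328.5408630371094, 211.29693603515625]]
scene red 316 mean [0.4743 0.201  0.0891] z [0.0702 0.0918 0.1019]
 rect top ((0.4783779978752136, 0.19830359518527985), (0.07595694065093994, 0.01585742086172104), 15.076454162597656) [[0.439644455909729, 0.19608089327812195], [0.44376909732818604, 0.18076929450035095], [0.5171115398406982, 0.20052629709243774], [0.5129868984222412, 0.21583789587020874]]
scene ply 771 768 n [-0.0241 -0.4834  0.8751] tilt 28.947445211974586
  rect ((-0.010782215744256973, -0.008593939244747162), (0.1243627667427063, 0.22922056913375854), 0.10050466656684875) centre [ 0.5329 -0.1798  0.0488] ax [0.0435 0.874  0.484 ] ay [-0.9988  0.0497  0.    ] corners px [[243.82655334472656, 146.0017547607422], [250.09999084472656, 135.2999725341797], [316.46636962890625, 174.2043914794922], [310.19293212890625, 184.9061737060547]]
```

```bash
cat >> h.py <<'E'
def go(env,pos,Rt,cmd=None):
    s=env.observe(); q=s["tcp_rot"]; Rc=R.from_quat([q[1],q[2],q[3],q[0]])
    print("shift",np.round(Rc.inv().apply(np.asarray(pos)-s["ee_pos"]),4),"rot",np.round((Rc.inv()*Rt).as_rotvec(),4),"now",np.round(s["ee_pos"],4),"t",round(s["t"],2))
    return Rc
def tool(y,z):
    y=np.array(y,float);z=np.array(z,float);z/=np.linalg.norm(z);y-=z*(y@z);y/=np.linalg.norm(y)
    return R.from_matrix(np.c_[np.cross(y,z),y,z])
E
python3 - <<'E'
from h import *; from bench import env
np.set_printoptions(precision=4,suppress=True)
s=env.observe();q=s["tcp_rot"];Rc=R.from_quat([q[1],q[2],q[3],q[0]]);print(Rc.as_matrix())
W=env.get_calibration("wrist");print(W["camera_matrix"],"\n cam in tool",Rc.inv().apply(W["world_from_camera"][:3,3]-s["ee_pos"]),"\n",Rc.inv().as_matrix()@W["world_from_camera"][:3,:3])
for sg in(1,-1):
    go(env,[.478,.196,.22],tool(np.array([-.256,.967,0])*sg,[0,0,-1]))
    go(env,[.46,-.19,.28],tool(np.array([-.256,.967,0])*sg,[0,0,-1]))
E
```

```text
[[-0.9625 -0.2713 -0.0005]
 [-0.2713  0.9625  0.0016]
 [ 0.      0.0016 -1.    ]]
[[272.8646   0.     251.8752]
 [  0.     272.8646 196.2295]
 [  0.       0.       1.    ]] 
 cam in tool [ 0.0823  0.0007 -0.1319] 
 [[ 0.002  -0.947  -0.3213]
 [ 1.      0.0021 -0.0002]
 [ 0.0009 -0.3213  0.947 ]]
shift [-0.5131  0.6085  0.0225] rot [ 0.0016 -0.      0.016 ] now [ 0.1492 -0.529   0.2415] t 0.1
shift [-0.3911  0.242  -0.0381] rot [ 0.0016 -0.      0.016 ] now [ 0.1492 -0.529   0.2415] t 0.1
shift [-0.5131  0.6085  0.0225] rot [ 0.0001  0.0026 -3.1256] now [ 0.1492 -0.529   0.2415] t 0.1
shift [-0.3911  0.242  -0.0381] rot [ 0.0001  0.0026 -3.1256] now [ 0.1492 -0.529   0.2415] t 0.1
```

The rows are not in the units I measure in: shifts go in units of 50 mm. I convert before sending: -0.4 m is -8, -0.375 m is -7.5.

Call:
{"api": "inch_along", "payload": {
  "moves": {"x":[-0.94,-1.88,-2.82,-3.76,-4.7,-5.64,-6.6,-7.5,-8,-8],"y":[0.58,1.16,1.74,2.32,2.9,3.48,4.06,4.62,4.86,4.86],"z":[-0.1,-0.18,-0.28,-0.36,-0.46,-0.54,-0.64,-0.72,-0.76,-0.76],"drx":[0,0,0,0,0,0,0,0,0,0],"dry":[0,0,0,0,0,0,0,0,0,0],"drz":[0,0,0,0,0.01,0.016,0.016,0.016,0.016,0.016]}
}}

```text
t: 1.35
ee_pos: [0.4692, -0.1855, 0.2795]
tcp_rot: [-0.001, -0.13, 0.991, 0.0]
contact_force: [-0.5, -0.6, -0.2]
opening: 0.999
grasp_force: 0.0
```

```bash
python3 - <<'E'
from h import *; from bench import env
c=env.get_calibration("wrist");p,d=env.read_camera("wrist");np.savez("pics/w1.npz",p=p,d=d,K=c["camera_matrix"],T=c["world_from_camera"]);cv2.imwrite("pics/w1.png",p[:,:,::-1])
go(env,[.478,.196,.22],tool([-.256,.967,0],[0,0,-1]))
E
```

```text
shift [-0.1077  0.3669  0.0597] rot [ 0.0006 -0.0013  0.0015] now [ 0.4685 -0.1863  0.2796] t 1.4
```

View pics/w1.png

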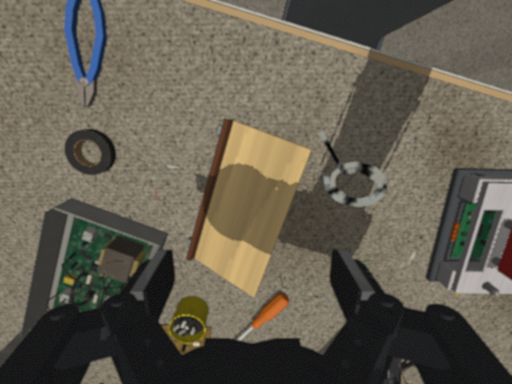

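The wrist view shows the bare plywood face, with corners at about (232,121), (310,150), (255,294) and (193,258). The dark lip runs along its left edge, and the pliers and tape are well clear of it. I'll measure the face from this image and go to the frame.

Call:
{"api": "inch_along", "payload": {
  "moves": {"x":[-0.24,-0.48,-0.72,-0.96,-1.2,-1.36,-1.46,-1.46,-1.46],"y":[1.04,2.08,3.12,4.16,5.2,6.24,7.2,7.22,7.22],"z":[0.1,0.2,0.3,0.4,0.5,0.6,0.6,0.6,0.6],"drx":[0,0,0,0,0,0,0,0,0],"dry":[0,0,0,0,0,0,0,0,0],"drz":[0,0,0,0,0,0,0,0,0]}
}}

```text
t: 2.52
ee_pos: [0.4464, 0.1798, 0.2503]
tcp_rot: [-0.0, -0.129, 0.992, -0.0]
contact_force: [-0.1, 0.0, 0.5]
opening: 0.998
grasp_force: 0.0
```

```bash
python3 - <<'E'
from h import *; from bench import env
np.set_printoptions(precision=4,suppress=True)
c=env.get_calibration("wrist");p,d=env.read_camera("wrist");np.savez("pics/w2.npz",p=p,d=d,K=c["camera_matrix"],T=c["world_from_camera"]);cv2.imwrite("pics/w2.png",p[:,:,::-1])
m=red(p);m[280:]=0;m=biggest(m);q=cloud(c,d,m);t=q[q[:,2]>np.percentile(q[:,2],90)-.004]
print("red",m.sum(),np.percentile(q[:,2],[5,50,95]),cv2.minAreaRect(t[:,:2].astype(np.float32)))
z=np.load("pics/w1.npz");p,d=z["p"],z["d"];c=dict(camera_matrix=z["K"],world_from_camera=z["T"])
h=cv2.cvtColor(p,cv2.COLOR_RGB2HSV)
m=biggest((h[...,0]>12)&(h[...,0]<28)&(h[...,1]>85)&(h[...,2]>70),(185,110,320,300));q=cloud(c,d,m)
for _ in range(4):
    o=q.mean(0);n=np.linalg.svd(q-o,full_matrices=0)[2][2];n*=np.sign(n[2]);q=q[np.abs((q-o)@n)<.005]
ax=np.array([0,0,1])-n*n[2];ax/=np.linalg.norm(ax);ay=np.cross(n,ax)
r=cv2.minAreaRect(np.c_[(q-o)@ax,(q-o)@ay].astype(np.float32))
print("ply",m.sum(),len(q),"n",n,r,"centre",o+ax*r[0][0]+ay*r[0][1],"ax",ax,"ay",ay)
E
```

```text
red 705 [0.0882 0.1    0.1013] ((0.4790995419025421, 0.19782158732414246), (0.07468074560165405, 0.013640857301652431), 13.805830001831055)
ply 11786 11644 n [-0.0228 -0.4957  0.8682] ((-0.004314638674259186, -0.010859772562980652), (0.12025557458400726, 0.22946858406066895), 0.267244815826416) centre [ 0.5339 -0.181   0.0482] ax [0.0399 0.8673 0.4962] ay [-0.9989  0.046   0.    ]
```

View pics/w2.png

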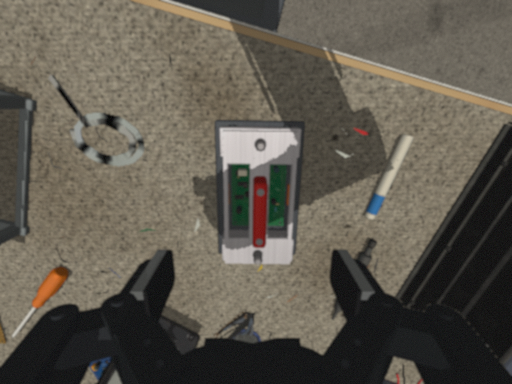

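The frame fills rows 127–264, with the red grip centred at about (259,212) and dowel tips near (261,145) and (257,257). The fingers straddle the area correctly, and the sucker and marker stay to the right of the frame in this view. Next I'll triangulate the grip between the wrist and top views, and get the yaw from the dowels and the grip.

```bash
python3 - <<'E'
from h import *; from bench import env
np.set_printoptions(precision=4,suppress=True)
z=np.load("pics/w2.npz");c=dict(camera_matrix=z["K"],world_from_camera=z["T"]);p=z["p"]
m=red(p);m[280:]=0;m=biggest(m);r=rect(m);print(r)
t=np.load("pics/top0.npz");ct=env.get_calibration("top");mt=biggest(red(t["p"]),(150,150,210,230));rt=rect(mt);print(rt)
print("tri",tri(c,r[0],ct,rt[0]))
# grip long axis in wrist: fit line of top-face mid points
v=np.argwhere(m);e=[v[v[:,0]==k][:,1].mean() for k in (185,240)]
P=onplane(c,[[e[0],185],[e[1],240]],.1);D=P[1]-P[0];print("grip yaw",np.degrees(np.arctan2(D[1],D[0])))
P=onplane(c,[[261,145],[257,257]],.072);D=P[1]-P[0];print("dowels",P,np.linalg.norm(D),"yaw",np.degrees(np.arctan2(D[1],D[0])),P.mean(0))
# white plate outline at z=.052
h=cv2.cvtColor(p,cv2.COLOR_RGB2HSV);w=biggest((h[...,1]<40)&(h[...,2]>120),(212,124,305,268))
hull=onplane(c,cv2.convexHull(np.argwhere(w)[:,::-1].astype(np.int32))[:,0],.052)
print("plate",w.sum(),cv2.minAreaRect(hull[:,:2].astype(np.float32)))
E
```

```text
((259.5439147949219, 211.023193359375), (12.330288887023926, 68.18316650390625), 1.2730300426483154)
((176.67489624023438, 187.93455505371094), (25.47825813293457, 6.161106109619141), 76.60750579833984)
tri (array([0.481 , 0.1987, 0.0807]), np.float64(0.0006695638210966617))
grip yaw 13.26801540246259
dowels [[0.4067 0.1805 0.072 ]
 [0.5471 0.2141 0.072 ]] 0.1443811815635656 yaw 13.47474929271182 [0.4769 0.1973 0.072 ]
plate 2532 ((0.41469329595565796, 0.18044090270996094), (0.0543314628303051, 0.09438146650791168), 16.573911666870117)
```

```bash
python3 - <<'E'
from h import *; from bench import env
go(env,[.4785,.1975,.075],tool([-.235,.972,0],[0,0,-1]))
go(env,[.4785,.1975,.14],tool([-.235,.972,0],[0,0,-1]))
E
```

```text
shift [-0.0355  0.0093  0.1753] rot [-0.0003 -0.0001  0.0204] now [0.4465 0.1795 0.2503] t 2.58
shift [-0.0355  0.0093  0.1103] rot [-0.0003 -0.0001  0.0204] now [0.4465 0.1795 0.2503] t 2.58
```

In the tool's units: 0.175 m is 3.5, 0.17 m is 3.4.

Call:
{"api": "inch_along", "payload": {
  "moves": {"x":[-0.36,-0.71,-0.71,-0.71,-0.71,-0.71,-0.71,-0.71],"y":[0.1,0.186,0.186,0.186,0.186,0.186,0.186,0.186],"z":[1,2,2.6,3.1,3.4,3.5,3.5,3.5],"drx":[0,0,0,0,0,0,0,0],"dry":[0,0,0,0,0,0,0,0],"drz":[0.02,0.02,0.02,0.02,0.02,0.02,0.02,0.02]},
  "aperture": 1.0
}}

```text
t: 3.58
ee_pos: [0.4791, 0.1991, 0.0763]
tcp_rot: [0.001, -0.119, 0.993, 0.0]
contact_force: [0.4, 0.7, 0.6]
opening: 0.995
grasp_force: 0.0
```

```bash
python3 - <<'E'
from h import *; from bench import env
go(env,[.4785,.1975,.075],tool([-.235,.972,0],[0,0,-1]))
c=env.get_calibration("wrist");p,d=env.read_camera("wrist");cv2.imwrite("pics/w3.png",p[:,:,::-1])
E
```

```text
shift [ 0.0009 -0.0014  0.0013] rot [0.0006 0.0019 0.0017] now [0.4791 0.1991 0.0763] t 3.58
```

View pics/w3.png

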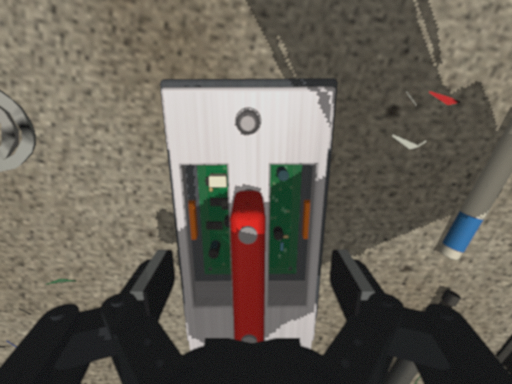

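The grip is centred between the open fingers at column ~249, and the tool's centre line is at 252, so about 1.5 mm off. It is parallel to the fingers, and the dowel tip is at (247,121). I'll correct the offset and close.

Call:
{"api": "inch_along", "payload": {
  "moves": {"x":[0,0],"y":[-0.03,-0.03],"z":[0.02,0.02],"drx":[0,0],"dry":[0,0],"drz":[0,0]}
}}

```text
t: 3.88
ee_pos: [0.4788, 0.1974, 0.0744]
tcp_rot: [0.0, -0.119, 0.993, 0.0]
contact_force: [0.7, -0.5, -0.0]
opening: 1.002
grasp_force: 0.0
```

Call:
{"api": "inch_along", "payload": {
  "moves": {"x":[0,0,0,0,0,0,0],"y":[0,0,0,0,0,0,0],"z":[0,0,0,0,0,0,0],"drx":[0,0,0,0,0,0,0],"dry":[0,0,0,0,0,0,0],"drz":[0,0,0,0,0,0,0]},
  "aperture": 0.0,
  "grip_n": 50
}}

```text
t: 4.75
ee_pos: [0.4788, 0.1973, 0.0744]
tcp_rot: [0.0, -0.119, 0.993, -0.0]
contact_force: [-1.7, -1.2, 0.9]
opening: 0.183
grasp_force: 49.7
```

In the tool's units: -0.06 m is -1.2, -0.056 m is -1.12.

Call:
{"api": "inch_along", "payload": {
  "moves": {"x":[0,0,0,0,0,0,0,0,0,0],"y":[0,0,0,0,0,0,0,0,0,0],"z":[-0.08,-0.2,-0.36,-0.52,-0.68,-0.88,-1.12,-1.2,-1.2,-1.2],"drx":[0,0,0,0,0,0,0,0,0,0],"dry":[0,0,0,0,0,0,0,0,0,0],"drz":[0,0,0,0,0,0,0,0,0,0]}
}}

```text
t: 6.0
ee_pos: [0.4785, 0.1972, 0.1338]
tcp_rot: [-0.0, -0.119, 0.993, -0.0]
contact_force: [0.3, 0.3, -4.0]
opening: 0.182
grasp_force: 49.1
```

```bash
python3 - <<'E'
from h import *; from bench import env
c=env.get_calibration("wrist");p,d=env.read_camera("wrist");cv2.imwrite("pics/w4.png",p[:,:,::-1])
E
```

```text
(no output)
```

View pics/w4.png

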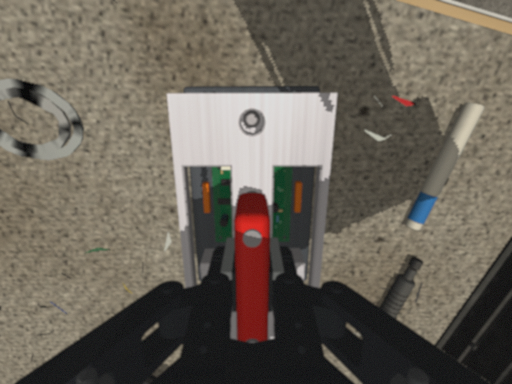

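The frame is held level, clear of the dowel tip seen through the hole at (251,121), and the board is still in the jig. Now I'll work out the carry to the hover pose above the rest.

```bash
cat > b.py <<'E'
from h import *; from bench import env
n=np.array([-.0228,-.4957,.8682]);ax=np.array([.0399,.8673,.4962]);o=np.array([.5336,-.1866,.045])
Rt=tool(ax,-n)
def T(h,x=.003,dy=0): return o+x*ax+(.0324+h)*n
E
python3 - <<'E'
from b import *
go(env,T(.1)+[0,0,.06],Rt);go(env,T(.1),Rt)
E
```

```text
shift [ 0.055  -0.4465 -0.0875] rot [-0.5161 -0.0749  0.278 ] now [0.4785 0.1972 0.1338] t 6.05
shift [ 0.0549 -0.4465 -0.0275] rot [-0.5161 -0.0749  0.278 ] now [0.4785 0.1972 0.1338] t 6.05
```
First up 0.06-0.09, then across with shift and rot in the later part. Slower 0.045 per row.

In the tool's units: -0.09 m is -1.8, -0.43 m is -8.6.

Call:
{"api": "inch_along", "payload": {
  "moves": {"x":[0,0.1,0.2,0.32,0.46,0.6,0.74,0.86,0.98,1.1],"y":[-0.2,-0.8,-1.8,-2.8,-3.8,-4.8,-5.8,-6.8,-7.8,-8.6],"z":[-0.8,-1.6,-1.75,-1.75,-1.75,-1.75,-1.75,-1.75,-1.75,-1.75],"drx":[0,0,0,-0.07,-0.16,-0.25,-0.34,-0.42,-0.49,-0.516],"dry":[0,0,0,-0.01,-0.02,-0.035,-0.05,-0.06,-0.07,-0.075],"drz":[0,0,0,0.04,0.08,0.13,0.18,0.23,0.26,0.278]}
}}

```text
t: 7.3
ee_pos: [0.5266, -0.2366, 0.2203]
tcp_rot: [0.006, 0.024, 0.966, 0.257]
contact_force: [1.1, 0.2, -3.2]
opening: 0.179
grasp_force: 49.7
```

```bash
python3 - <<'E'
from b import *
go(env,T(.1),Rt);print(env.observe()["joint_positions"])
E
```

```text
shift [-0.0048 -0.0404  0.0446] rot [ 0.0017  0.0006 -0.0034] now [ 0.5266 -0.2366  0.2203] t 7.3
[-0.46224013  0.4972324   0.47326876 -0.48134803 -1.75167155 -1.19674144]
```

In the tool's units: 0.0446 m is 0.892, -0.0404 m is -0.808.

Call:
{"api": "inch_along", "payload": {
  "moves": {"x":[-0.04,-0.1,-0.1,-0.1,-0.1],"y":[-0.4,-0.8,-0.808,-0.808,-0.808],"z":[0.4,0.8,0.892,0.892,0.892],"drx":[0,0,0,0,0],"dry":[0,0,0,0,0],"drz":[0,-0.003,-0.003,-0.003,-0.003]}
}}

```text
t: 7.92
ee_pos: [0.5321, -0.2466, 0.1646]
tcp_rot: [0.008, 0.02, 0.966, 0.256]
contact_force: [0.3, 0.4, -3.8]
opening: 0.179
grasp_force: 49.8
```

```bash
python3 - <<'E'
from b import *
go(env,T(.0),Rt);print(n)
for k in("scene","wrist"):
    p,d=env.read_camera(k);c=env.get_calibration(k);np.savez(f"pics/{k}5.npz",p=p,d=d,K=c["camera_matrix"],T=c["world_from_camera"])
    if k=="scene": p=cv2.resize(p[90:230,200:380],None,fx=3,fy=3)
    cv2.imwrite(f"pics/{k}5.png",p[:,:,::-1])
a=cv2.imread("pics/scene5.png");b=cv2.imread("pics/wrist5.png");b=cv2.resize(b,(260,195))
cv2.imwrite("pics/c5.png",np.hstack([a,cv2.copyMakeBorder(b,0,a.shape[0]-195,0,0,cv2.BORDER_CONSTANT)]))
E
```

```text
shift [ 0.0015 -0.0041  0.1012] rot [-0.0011  0.0026  0.0053] now [ 0.5321 -0.2466  0.1646] t 7.92
[-0.0228 -0.4957  0.8682]
```

View pics/c5.png

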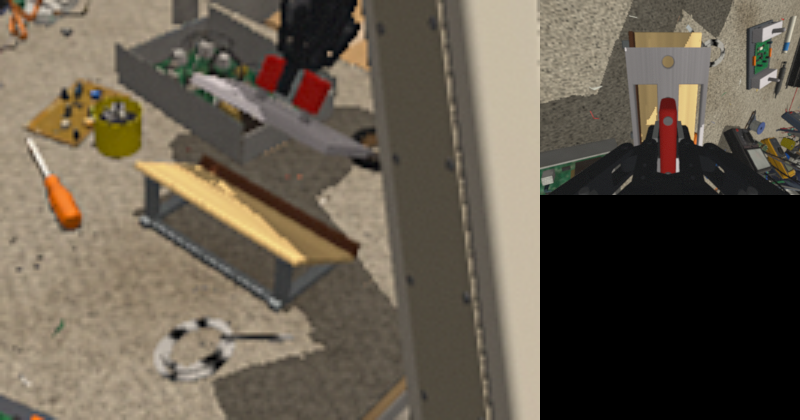

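The frame hovers parallel above the plywood face: in the crop the plate is at (285,115) and the face at (245,215), and the wrist view shows both sharing the same heading. I'll check the plate's plane and outline numerically before lowering.

```bash
python3 - <<'E'
from b import *
np.set_printoptions(precision=4,suppress=True)
z=np.load("pics/wrist5.npz");c=dict(camera_matrix=z["K"],world_from_camera=z["T"]);p,d=z["p"],z["d"]
m=np.zeros(d.shape,bool);m[60:250,150:360]=1
q=cloud(c,d,m);w=(q-o)@n
ay=np.cross(n,ax)
h=cv2.cvtColor(p,cv2.COLOR_RGB2HSV);col=h[...,1][m&(d>0)]
a=q[(w>.09)&(w<.135)&(col<60)]
for _ in range(5):
    k=a.mean(0);N=np.linalg.svd(a-k,full_matrices=0)[2][2];N*=np.sign(N[2]);a=a[np.abs((a-k)@N)<.003]
print("plate",len(a),"height",((a-o)@n).mean(),"angle deg",np.degrees(np.arccos(N@n)),"err in ax,ay",N@ax,N@ay)
x=(a-o)@ax;y=(a-o)@ay;r=cv2.minAreaRect(np.c_[x,y].astype(np.float32));print("x",np.percentile(x,[.5,99.5]),"y",np.percentile(y,[.5,99.5]),r)
b=q[(np.abs(w)<.006)&(col>85)];k=b.mean(0);N=np.linalg.svd(b-k,full_matrices=0)[2][2];N*=np.sign(N[2])
print("face",len(b),"height",((b-o)@n).mean(),"angle",np.degrees(np.arccos(N@n)))
E
```

```text
plate 14460 height 0.11068421280502388 angle deg nan err in ax,ay 0.0018826125024190305 -0.0008561741564387858
x [-0.0374  0.0521] y [-0.0042  0.0865] ((0.007341969758272171, 0.0399433970451355), (0.09065400063991547, 0.09381754696369171), 0.43035849928855896)
face 9858 height -0.00037197344312929075 angle nan<stdin>:11: RuntimeWarning: invalid value encountered in arccos
<stdin>:14: RuntimeWarning: invalid value encountered in arccos
```

In the tool's units: 0.098 m is 1.96, 0.096 m is 1.92.

Call:
{"api": "inch_along", "payload": {
  "moves": {"x":[0,0,0,0,0,0,0,0],"y":[-0.08,-0.08,-0.08,-0.08,-0.08,-0.08,-0.08,-0.08],"z":[0.6,1.2,1.6,1.8,1.92,1.96,1.96,1.96],"drx":[0,0,0,0,0,0,0,0],"dry":[0,0,0,0,0,0,0,0],"drz":[0,0,0,0,0,0,0,0]}
}}

```text
t: 9.02
ee_pos: [0.5339, -0.2018, 0.0764]
tcp_rot: [0.007, 0.021, 0.966, 0.257]
contact_force: [0.5, 0.1, -3.0]
opening: 0.18
grasp_force: 49.7
```

```bash
python3 - <<'E'
from b import *
Rc=go(env,T(.0),Rt);print(Rc.inv().apply(env.observe()["contact_force"]))
E
```

```text
shift [0.001  0.0006 0.0024] rot [0.     0.0017 0.0038] now [ 0.5339 -0.2018  0.0764] t 9.03
[-0.44187773 -1.40657166  2.66160462]
```

In the tool's units: 0.003 m is 0.06, 0.002 m is 0.04.

Call:
{"api": "inch_along", "payload": {
  "moves": {"x":[0,0,0,0,0,0],"y":[0,0,0,0,0,0],"z":[0.02,0.04,0.06,0.06,0.06,0.06],"drx":[0,0,0,0,0,0],"dry":[0,0,0,0,0,0],"drz":[0,0,0,0,0,0]}
}}

```text
t: 9.78
ee_pos: [0.5338, -0.2006, 0.0741]
tcp_rot: [0.007, 0.02, 0.966, 0.256]
contact_force: [-1.8, -3.8, 5.5]
opening: 0.178
grasp_force: 51.2
```

```bash
python3 - <<'E'
from b import *
Rc=go(env,T(.0),Rt);print(Rc.inv().apply(env.observe()["contact_force"]))
E
```

```text
shift [ 0.0009  0.0007 -0.0002] rot [-0.0005  0.0016  0.0041] now [ 0.5338 -0.2006  0.0741] t 9.78
[ 1.65139408 -0.6598853  -6.73740359]
```

```bash
cat > chk.py <<'E'
from b import *
def chk(lo,hi):
    ay=np.cross(n,ax);c=env.get_calibration("wrist");p,d=env.read_camera("wrist")
    h=cv2.cvtColor(p,cv2.COLOR_RGB2HSV);m=np.zeros(d.shape,bool);m[60:250,120:390]=1
    q=cloud(c,d,m);col=h[...,1][m&(d>0)];w=(q-o)@n;a=q[(w>lo)&(w<hi)&(col<60)&(abs((q-o)@ax)<.07)]
    for _ in range(6):
        k=a.mean(0);N=np.linalg.svd(a-k,full_matrices=0)[2][2];N*=np.sign(N[2]);a=a[np.abs((a-k)@N)<.003]
    x=(a-o)@ax;y=(a-o)@ay
    print("plate",len(a),"underside",((a-o)@n).mean()-.01,"tilt",N@ax,N@ay,"x",np.percentile(x,[.5,99.5]),"y",np.percentile(y,[.5,99.5]))
    print(cv2.minAreaRect(np.c_[x,y].astype(np.float32))); return p
E
python3 -c "
from chk import *;chk(.003,.017)"
```

```text
plate 14597 underside -0.000279969042883136 tilt -0.001681961946334933 -0.003651035954828869 x [-0.04186502  0.04741711] y [-0.00370476  0.08712103]
((-0.005663327872753143, 0.04596814513206482), (0.10745003074407578, 0.10627629607915878), 0.13522933423519135)
```

Call:
{"api": "inch_along", "payload": {
  "moves": {"x":[0,0,0],"y":[0,0,0],"z":[0,0,0],"drx":[0,0,0],"dry":[0,0,0],"drz":[0,0,0]}
}}

```text
t: 10.2
ee_pos: [0.5339, -0.2006, 0.0742]
tcp_rot: [0.007, 0.02, 0.966, 0.256]
contact_force: [-2.8, -4.5, 5.4]
opening: 0.183
grasp_force: 51.2
```

It lies flat on the face (x +3 mm, y −3 mm, tilt under 0.3°) with the fingers still holding it. Releasing.

Call:
{"api": "inch_along", "payload": {
  "moves": {"x":[0,0,0,0,0],"y":[0,0,0,0,0],"z":[0,0,0,0,0],"drx":[0,0,0,0,0],"dry":[0,0,0,0,0],"drz":[0,0,0,0,0]},
  "aperture": 0.5
}}

```text
t: 10.82
ee_pos: [0.5338, -0.1999, 0.0733]
tcp_rot: [0.007, 0.021, 0.966, 0.257]
contact_force: [0.6, 0.3, -0.2]
opening: 0.496
grasp_force: 0.0
```

Call:
{"api": "inch_along", "payload": {
  "moves": {"x":[0,0,0,0,0,0,0],"y":[0,0,0,0,0,0,0],"z":[-0.2,-0.6,-1.2,-2,-2.4,-2.4,-2.4],"drx":[0,0,0,0,0,0,0],"dry":[0,0,0,0,0,0,0],"drz":[0,0,0,0,0,0,0]}
}}

```text
t: 11.7
ee_pos: [0.5307, -0.259, 0.1768]
tcp_rot: [0.006, 0.021, 0.966, 0.257]
contact_force: [-0.4, -0.6, -0.5]
opening: 0.5
grasp_force: 0.0
```

```bash
python3 -c "
from chk import *;p=chk(.003,.017);cv2.imwrite('pics/w6.png',p[:,:,::-1])"
```

```text
plate 6661 underside -0.00033197620165316584 tilt -0.002667140086842963 -0.001499180397706867 x [-0.04226498  0.04728976] y [-0.07264806  0.08661018]
((-0.005821797996759415, 0.017637811601161957), (0.10712293535470963, 0.1821717470884323), 0.2705512046813965)
```

View pics/w6.png

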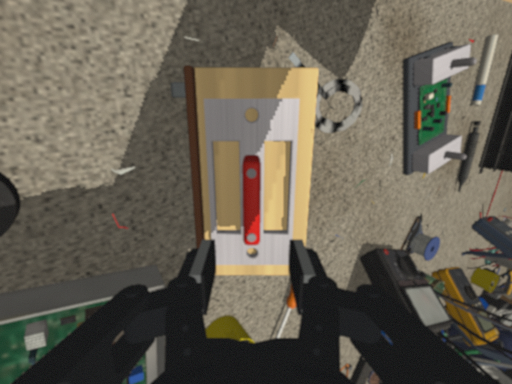

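The frame lies released, flat and centred on the plywood at (252,180), parallel to the lip. The board is still in the jig at (433,110), and the marker and sucker are undisturbed. Handing in.

```bash
python3 -c "
from bench import env;print(env.job_done())"
```

```text
the job is handed in; nothing more can be done
None
```

The job is handed in at about 12 s of the 42 s limit: the frame lies flat, centred and released on the sloped rest (about 3 mm off centre), the board is still in the jig, and the arm is clear; the system returned no verdict.

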